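# Pack the touch-up tray

### The arm

A 6-joint arm with a two-finger parallel gripper is mounted at the origin on a cart in front of the work surface, level with it; the furniture and walls round the work are solid. World frame = base frame: x ahead of the robot, y to its left, z up, the work surface at z = 0. Lengths are in mm, angles in rad, forces in N, time in s.
With the tool pointing down it reaches from about 400 to 925 mm from the base axis. Payload 12.5 kg.
Tool frame: the origin (TCP) lies midway between the tips of the shut fingers; the grasp point (between the pads) lies 19 mm behind it; z points along the fingers, y is the line along which they close (so a half turn about z gives the same grasp; the last joint's range is limited). The gripper opens to 95 mm and grips with 3 to 60 N. Pads are 20 mm wide; open, the fingers measure 119 mm over their backs; the gripper's body (75 mm by 180 mm) begins 59 mm behind the grasp point.
Start: joints at [-1.218, 0.491, 1.559, -0, 1.092, -0.106], TCP at [276.82, -560.373, 214.661] pointing down, gripper open.
Joint ranges: [-3.1, 3.1], [-0.84, 2.19], [0.05, 2.79], [-1.13, 4.28], [0.06, 2.93], [-2.69, 2.69]. Speed limits (rad/s): [2.22, 2.22, 2.79, 3.14, 3.14, 3.14].

### API

Orientations are given as [roll, pitch, yaw] about the fixed x, y, z axes, in that order (R = Rz(yaw) Ry(pitch) Rx(roll)).
In Python, from cell import state, viewer, env, models gives the robot as it stands. The module is installed in compiled form; this text tells all that it offers.
- The arm moves only by the tool arm_command, never from a script. Its argument "rows" is a list of rows, each a list of 2 entries, a list of its own where there are three numbers: the shift along the tool's x, y, z normalised to -1 to 1, where 1 is 0.25 m, then the turn about the tool's z normalised to -1 to 1, where 1 is pi rad. A call has exactly 5 rows; each row shifts and turns the commanded pose from where the row before left it, along the tool's axes as they then stand; what a row does not reach is not made up. A row lasts 1/10 s, in which the tool goes at most 50 mm and 8.59 degrees, less where a joint would pass 70% of its speed; a pose out of reach is approached as far as the arm can. A call with a number of a shift or a turn outside -1 to 1 is refused whole. A call with a gripper value outside its range is refused whole. "claw" is the opening, from 0 (shut) to 1 (fully open), set as the call begins (left out, the last holds). The fingers move at their own pace and stop on an object; the grip force is fixed at half the most. Time passes only in rows, so rows that do not move let the fingers close, or fill a call up. It gives the time, the measured TCP pose, the force, the opening and the grip force at its end, in the units of the state.
- state(): the state, without advancing time (a new reading comes with each control period).
- viewer.read_camera(name): name is "scene" or "top" or "wrist"; returns (picture, depth): 480x640x3 uint8, red, green, blue; 480x640 float32, mm along the optical axis (not along the pixel's ray), 0 where there is no reading.
- viewer.get_calibration(name): a dict with "camera_matrix" (3x3 intrinsics, pixels), "dist_coeffs" ([k1, k2, p1, p2, k3] as OpenCV has them; the pictures are not rectified), "world_to_cam" (4x4, takes a point from world to camera coordinates). Camera axes: x right, y up, looking along -z (the intrinsics and any distortion apply to the point x, -y, -z); pixel columns grow to the right and rows downward; lengths in mm; the calibration is good to about 2 mm. A picture is of the moment at which its call begins: read the wrist's pose just before it. get_calibration takes no time and is no camera call; for the wrist camera it gives the pose at the moment of the call.
- env.job_done(): hands the job in; it is judged then, once.
Trained networks look in the newest picture that a camera, given by its name, has taken for a name from the list of things; names that differ only in an ending like _2 or _b are one class to them, and where a whole thing is asked for, a point or a joint stands for the part that bears it (a point fixed in the world has none). Each returns a list of dicts, best first, with "confidence" (0 to 1); they miss things now and then, are a little off and sometimes report something else, mostly with a low value. They report only what shows in the picture. A call takes as long as a camera call. They do not tell look-alikes from the thing itself.
- models.search_frame(camera, label): "position" ([x, y, z] in mm, in world coordinates, good to about 4 mm: the middle of the surface that is visible of it).
- models.mark_of(camera, label): "position" ([x, y, z] in mm, in world coordinates, good to about 4 mm: a listed point, or the origin of a listed thing).
The state is a dict: "t": time; "joints": joint angles; "qvel": joint speeds; "tau": joint torques, N m; "eef_pos": TCP position; "tcp_rot": TCP orientation; "ft_force": force on the tool from outside, world axes, zero at the start; "moment": the same for the moment, N m; "opening": opening from 0.0 (shut) to 1.0 (fully open); "grip_force": force on a finger pad.
Only numpy, scipy, OpenCV 4.12 (cv2) and the standard library are available. Lean on these libraries where they do the work, as an engineer would, in place of code of your own. Each camera call takes 0.05 s, during which the arm holds its last target. There are 200 camera calls.

### The job

Pack the touch-up tray: stand the small pot in the round well and the small low tub in the square pocket, and lay the cork sanding block lengthwise in the oblong pocket and the short half-used tube lengthwise in the cradle with the open sides, each flat on the floor of its insert and about in its middle. Keep the pot and the tub upright all the way, and leave the long full tube and the wide tub where they are.

Things in the scene. Friction and masses are not known exactly. Their poses are not given: they have to be found in the camera images.
- pot_mid (a point): small lidded paint pot, off-white with blue runs on a grey lid, round, 52 mm in diameter (body 50), 52 mm high, upright; the point is its centre, half-way up; z is up
- low_tub_mid (a point): low round lidded paint tub, the small one: 64 mm in diameter (body 61), 40 mm high, red band, pale lid, upright; the point is its centre, half-way up; z is up
- short_tube_mid (a point): half-used crumpled paint tube lying flat, the short one: 87 mm long along its y (cap at +y), 32 to 36 mm wide along its x, 17 mm high; the point is its centre, half-way up (the grippable body reaches from 43 mm at -y to 29 mm at +y)
- block_mid (a point): small cork sanding block lying flat, 80 mm long along its y, 46 mm wide along its x, 34 mm high, grey abrasive underneath; the point is its centre, half-way up
- long_tube_mid (a point): full paint tube lying flat, the long one: 136 mm long along its y, 40 mm wide, 26 mm high, white; does not belong in the tray; the point is its centre, half-way up
- wide_tub_mid (a point): wide low round lidded paint tub, 93 mm in diameter, 45 mm high, ochre band; does not belong in the tray; the point is its centre, half-way up
- round_well: plastic insert, black floor and grey walls, with a round ring wall, 72 mm inside diameter, at its centre: for the small pot. Fixed in the wooden tray (rim level with the walls), one of four in a row along y, in any order. Origin: centre of its underside, 6 mm above the table; 114 x 110 mm, floor 4 mm thick, walls 10 mm above the floor.
- square_pocket: plastic insert, black floor and grey walls, with a square walled pocket, 84 x 84 mm inside, at its centre: for the small low tub. Fixed in the wooden tray (rim level with the walls), one of four in a row along y, in any order. Origin: centre of its underside, 6 mm above the table; 114 x 110 mm, floor 4 mm thick, walls 10 mm above the floor.
- oblong_pocket: plastic insert, black floor and grey walls, with an oblong pocket walled all round, 66 mm along its x by 102 mm along its y inside: for the cork sanding block, lengthwise. Fixed in the wooden tray (rim level with the walls), one of four in a row along y, in any order. Origin: centre of its underside, 6 mm above the table; 114 x 110 mm, floor 4 mm thick, walls 10 mm above the floor.
- tube_cradle: plastic insert, black floor and grey walls, with a cradle, 50 mm along its x by 104 mm along its y inside, long sides open over the middle 60 mm for the fingers: for the short tube, lengthwise, cap either way. Fixed in the wooden tray (rim level with the walls), one of four in a row along y, in any order. Origin: centre of its underside, 6 mm above the table; 114 x 110 mm, floor 4 mm thick, walls 10 mm above the floor.
Things that resemble listed ones, but are neither listed nor needed, are in the scene too. Leave any purple look-alike of the part that bears pot_mid alone. Leave any orange look-alike of the part that bears short_tube_mid alone.

How it is judged (in metres and radians):
At the end, for the whole second after the job is handed in: Pot in the round well, small tub in the square pocket, block in the oblong pocket, short tube in the cradle: centres within 15 mm in x and y, flat on the floor (6 mm, 0.15 rad), block and tube lengthwise (0.35 rad), at rest; long tube and wide tub within 20 mm of their starts (x of pot_mid in the frame of round_well between -0.015 and 0.015 m and y of pot_mid in the frame of round_well between -0.015 and 0.015 m and z of pot_mid in the frame of round_well between 0.024 and 0.036 m and angle between each of pot_mid, low_tub_mid, short_tube_mid, block_mid's own z axis and vertical below 0.15 rad and linear speed of each of pot, low_tub, short_tube, block below 0.02 m/s and x of low_tub_mid in the frame of square_pocket between -0.015 and 0.015 m and y of low_tub_mid in the frame of square_pocket between -0.015 and 0.015 m and z of low_tub_mid in the frame of square_pocket between 0.018 and 0.03 m and x of short_tube_mid in the frame of tube_cradle between -0.015 and 0.015 m and y of short_tube_mid in the frame of tube_cradle between -0.015 and 0.015 m and z of short_tube_mid in the frame of tube_cradle between 0.0065 and 0.0185 m and angle between the y axis of short_tube_mid and the y axis of tube_cradle, either way round below 0.35 rad and x of block_mid in the frame of oblong_pocket between -0.015 and 0.015 m and y of block_mid in the frame of oblong_pocket between -0.015 and 0.015 m and z of block_mid in the frame of oblong_pocket between 0.015 and 0.027 m and angle between the y axis of block_mid and the y axis of oblong_pocket, either way round below 0.35 rad and distance of each of long_tube_mid, wide_tub_mid from where it was at the start of the episode below 0.02 m); the robot touches nothing.
It fails at once if the long tube or the wide tub is moved by more than 30 mm (distance of any of long_tube_mid, wide_tub_mid from where it was at the start of the episode above 0.03 m).
It fails at once if the pot or the small tub is tipped by more than 0.7 rad (angle between any of pot_mid, low_tub_mid's own z axis and vertical above 0.7 rad).
It also fails if it takes over 96 s, if anything falls off the work surface, if the arm or the gripper's body presses on something with over 40 N, if the wrist force passes 120 N, or if a joint passes its speed limit or range.

## Working session

There is one attempt and no reset: what is moved stays moved. The work goes in short steps, Python scripts to look and compute and a tool call to move; the robot and the scene stay as the last step left them, time stands still between calls to the robot, and variables do not carry over. Pictures are saved under pics/ and viewed, at most 14 in all, crops included, and the job is handed in when it is done.

Besides the shell and the picture viewer there is one more tool, called after ">>>" by a JSON object that holds its "api" and its "payload", one argument or row to a line. arm_command: Moves the arm, as the interface text tells. Scaled input: -1 to 1 covers 0.25 m each way for a shift and pi rad each way for a turn. Its arguments: {"type":"object","properties":{"rows":{"type":"array","items":{"type":"array"}},"claw":{"type":"number"}},"required":["rows"]}

```bash
mkdir -p pics; cat > h.py <<'E'
import numpy as np, cv2
from cell import state, viewer, env, models
def snap(cam,name):
    im,d=viewer.read_camera(cam); c=viewer.get_calibration(cam)
    cv2.imwrite(f'pics/{name}.png',im[:,:,::-1]); np.savez(f'pics/{name}.npz',im=im,d=d,K=c['camera_matrix'],D=c['dist_coeffs'],T=c['world_to_cam']); return im,d
def world(name,uv,z=None):
    f=np.load(f'pics/{name}.npz'); uv=np.array(uv,float).reshape(-1,2)
    n=cv2.undistortPoints(uv[:,None],np.array(f['K'],float),np.array(f['D'],float))[:,0]
    r=np.c_[n[:,0],-n[:,1],-np.ones(len(n))]; Ti=np.linalg.inv(f['T'])
    if z is None:
        dd=np.array([f['d'][int(v),int(u)] for u,v in uv]); return (r*dd[:,None])@Ti[:3,:3].T+Ti[:3,3]
    w=r@Ti[:3,:3].T; return Ti[:3,3]+w*((z-Ti[2,3])/w[:,2])[:,None]
E
python3 - <<'E'
from h import *
snap('top','top0')
s=state(); print(s['eef_pos'],s['tcp_rot'],s['opening'])
for l in ['pot_mid','low_tub_mid','short_tube_mid','block_mid','long_tube_mid','wide_tub_mid','round_well','square_pocket','oblong_pocket','tube_cradle']:
    print(l,[(np.round(m['position']).tolist(),round(m['confidence'],2)) for m in models.mark_of('top',l)])
E
```

```text
[ 276.73708756 -560.10503456  214.04878546] [-3.14045522e+00 -7.42407890e-05  4.58862473e-01] 0.996932521381692
pot_mid [([519.0, -464.0, 26.0], 0.91), ([407.0, -474.0, 28.0], 0.58)]
low_tub_mid [([443.0, -313.0, 16.0], 0.7), ([636.0, 90.0, 6.0], 0.54)]
short_tube_mid [([446.0, -134.0, 8.0], 0.66), ([322.0, -139.0, 10.0], 0.56)]
block_mid []
long_tube_mid [([448.0, 184.0, 16.0], 0.57), ([627.0, -31.0, 3.0], 0.26)]
wide_tub_mid [([450.0, 45.0, 25.0], 0.58)]
round_well [([614.0, -257.0, 8.0], 0.59)]
square_pocket [([638.0, 89.0, 3.0], 0.95)]
oblong_pocket [([628.0, -32.0, 2.0], 0.91)]
tube_cradle [([623.0, -145.0, 3.0], 0.91)]
```

View pics/top0.png

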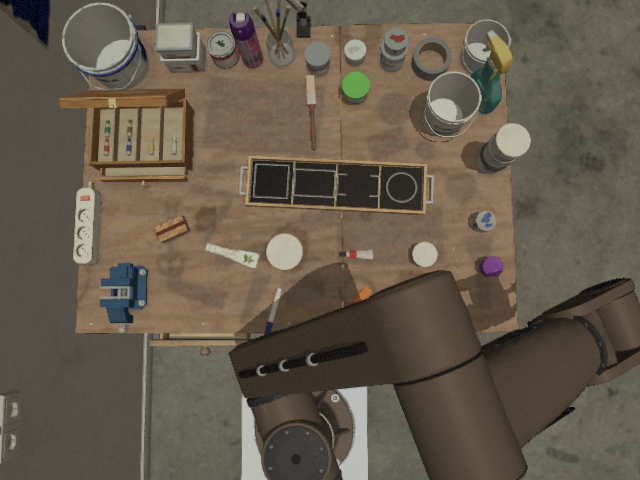

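```bash
python3 - <<'E'
from h import *
im=cv2.imread('pics/top0.png')
a=cv2.resize(im[150:220,230:440],None,fx=3.7,fy=3.7,interpolation=cv2.INTER_CUBIC)
b=cv2.resize(im[200:300,140:340],None,fx=3.7/2*1.05,fy=3.7/2*1.05,interpolation=cv2.INTER_CUBIC)
c=cv2.resize(im[200:300,320:520],None,fx=3.7/2*1.05,fy=3.7/2*1.05,interpolation=cv2.INTER_CUBIC)
bc=np.hstack([b,c])
a=np.pad(a,((0,0),(0,max(0,bc.shape[1]-a.shape[1])),(0,0)))[:, :bc.shape[1]]
o=np.vstack([a,bc]); print(o.shape,a.shape); cv2.imwrite('pics/crop0.png',o)
E
```

```text
(453, 776, 3) (259, 776, 3)
```

View pics/crop0.png

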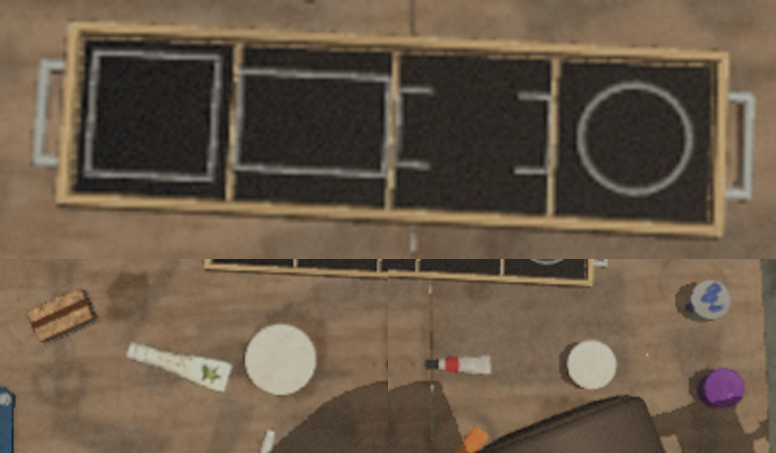

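```bash
python3 - <<'E'
from h import *
P={'sq':(154.5,117),'ob':(312,122),'cr':(475,131),'ro':(635,138),'L':(62,115),'R':(726,143)}
for k,(u,v) in P.items(): print(k,world('top0',[(u/3.7+230-.5+.5/3.7,v/3.7+150-.5+.5/3.7)],20)[0].round(1))
f=np.load('pics/top0.npz');d=f['d']
vv,uu=np.mgrid[0:480,0:640]; W=world('top0',np.c_[uu.ravel(),vv.ravel()]).reshape(480,640,3)
for n,(u0,u1,v0,v1),lo,hi in [('block',(145,195,205,250),22,60),('tube',(332,380,240,268),8,40),('tub',(405,445,235,275),28,70),('pot',(465,505,205,240),40,80),('wide',(260,305,230,275),30,80),('long',(200,262,235,272),10,60),('purple',(475,510,250,280),40,80)]:
    w=W[v0:v1,u0:u1].reshape(-1,3); w=w[(w[:,2]>lo)&(w[:,2]<hi)]
    r=cv2.minAreaRect(w[:,:2].astype(np.float32)); print(n,len(w),'z',np.median(w[:,2]).round(1),np.round(r[0],1),np.round(r[1],1),round(r[2],1))
E
```

```text
sq [635.3  82.   20. ]
ob [630.2 -30.   20. ]
cr [ 622.4 -145.5   20. ]
ro [ 616.1 -258.4   20. ]
L [637.6 148.1  20. ]
R [ 611.8 -322.5   20. ]
block 577 z 35.5 [510.5 342.1] [47.7 81.5] 24.4
tube 175 z 12.3 [ 437.9 -131.8] [117.1  66.7] 81.7
tub 500 z 41.6 [ 437.3 -309.3] [61.8 61.8] 87.3
pot 345 z 51.6 [ 520.4 -465.7] [50.1 51.1] 46.1
wide 1034 z 46.7 [446.5  47.2] [89.9 90. ] 89.9
long 458 z 17.6 [441.6 183.5] [159.7  68.9] 81.3
purple 355 z 51.5 [ 404.1 -479.5] [52.6 50.1] 85.5
```

>>> {"api": "arm_command", "payload": {
  "rows": [
    [[0.16,0.015,0],0],
    [[0.16,0.015,0],0],
    [[0.16,0.015,0],0],
    [[0.16,0.015,0],0],
    [[0.16,0.015,0],0]
  ],
  "claw": 1
}}

```text
t: 1.05
eef_pos: [465.9, -487.9, 214.8]
tcp_rot: [3.141, -0.0, 0.459]
ft_force: [-0.2, -0.0, 0.8]
opening: 0.997
grip_force: 0.0
```

>>> {"api": "arm_command", "payload": {
  "rows": [
    [[0.16,0.012,0],0],
    [[0.08,0.007,0.1],0],
    [[0,0,0.16],0],
    [[0,0,0.06],0],
    [[0,0,0],0]
  ]
}}

```text
t: 1.55
eef_pos: [519.5, -465.8, 132.5]
tcp_rot: [-3.138, 0.001, 0.459]
ft_force: [-0.3, -0.1, 0.0]
opening: 0.999
grip_force: 0.0
```

```bash
cat >> h.py <<'E'
def go(x,y,z=None,yaw=None):
    s=state(); p=np.array(s['eef_pos']); w=s['tcp_rot'][2]; d=np.array([x,y,p[2] if z is None else z])-p
    c,q=np.cos(w),np.sin(w)
    print('need x,y,z,turn',np.round([(c*d[0]+q*d[1])/250,(q*d[0]-c*d[1])/250,-d[2]/250,0 if yaw is None else (w-yaw)/np.pi],4),'at',p.round(1),'yaw',round(w,4),'op',round(s['opening'],3),'grip',round(s['grip_force'],1),'t',round(s['t'],2))
E
python3 - <<'E'
from h import *
snap('wrist','w1'); go(520.4,-465.7,16)
print([(np.round(m['position'],1).tolist(),round(m['confidence'],2)) for m in models.mark_of('wrist','pot_mid')])
E
```

```text
need x,y,z,turn [ 0.0032 -0.0024  0.4744  0.    ] at [ 519.9 -466.6  134.6] yaw 0.4582 op 1.001 grip 0.0 t 1.6
[([408.4, -479.2, 26.5], 0.91), ([520.7, -464.2, 26.1], 0.74)]
```

View pics/w1.png

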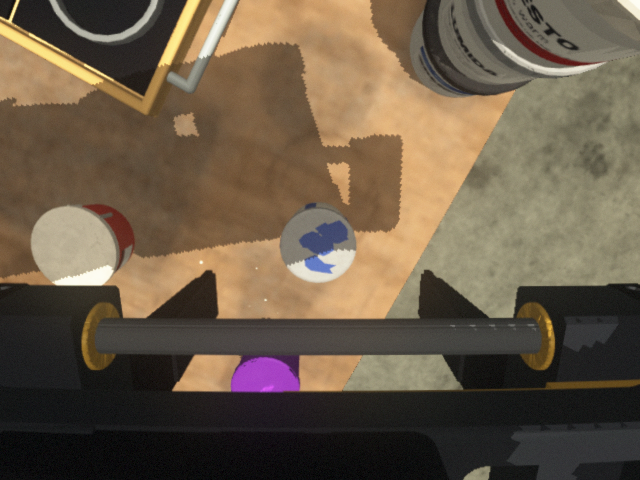

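The picture shows the blue-run pot at pixel (318, 245), midway between the finger tips. The purple look-alike sits below it at (266, 375) and the red-band tub is to the left. Next I descend and grip.

>>> {"api": "arm_command", "payload": {
  "rows": [
    [[0.003,-0.002,0.14],0],
    [[0,0,0.14],0],
    [[0,0,0.12],0],
    [[0,0,0.072],0],
    [[0,0,0],0]
  ]
}}

```text
t: 2.15
eef_pos: [520.2, -465.8, 16.1]
tcp_rot: [-3.14, 0.0, 0.458]
ft_force: [-0.4, -0.6, -0.5]
opening: 0.997
grip_force: 0.0
```

>>> {"api": "arm_command", "payload": {
  "rows": [
    [[0,0,0],0],
    [[0,0,0],0],
    [[0,0,0],0],
    [[0,0,0],0],
    [[0,0,0],0]
  ],
  "claw": 0
}}

```text
t: 2.65
eef_pos: [520.9, -465.7, 17.2]
tcp_rot: [3.141, -0.0, 0.459]
ft_force: [0.1, 0.5, -0.1]
opening: 0.64
grip_force: 0.0
```

>>> {"api": "arm_command", "payload": {
  "rows": [
    [[0,0,0],0],
    [[0,0,0],0],
    [[0,0,-0.04],0],
    [[0,0,-0.14],0],
    [[0,0,-0.1],0]
  ]
}}

```text
t: 3.15
eef_pos: [520.9, -465.7, 88.5]
tcp_rot: [3.141, -0.0, 0.459]
ft_force: [-0.4, 0.0, -0.7]
opening: 0.524
grip_force: 30.0
```

```bash
python3 - <<'E'
from h import *
go(616.4,-258,28)
E
```

```text
need x,y,z,turn [ 0.7103 -0.5759  0.2419  0.    ] at [ 520.9 -465.7   88.5] yaw 0.4588 op 0.524 grip 30.0 t 3.15
```

>>> {"api": "arm_command", "payload": {
  "rows": [
    [[0.09,-0.074,0],0],
    [[0.13,-0.105,0],0],
    [[0.14,-0.113,0],0],
    [[0.14,-0.113,0],0],
    [[0.12,-0.098,0],0]
  ]
}}

```text
t: 3.65
eef_pos: [604.8, -282.2, 87.3]
tcp_rot: [3.141, -0.0, 0.459]
ft_force: [0.4, 0.4, -1.4]
opening: 0.52
grip_force: 30.0
```

>>> {"api": "arm_command", "payload": {
  "rows": [
    [[0.06,-0.049,0],0],
    [[0.03,-0.024,0.02],0],
    [[0,0,0.08],0],
    [[0,0,0.06],0],
    [[0,0,0],0]
  ]
}}

```text
t: 4.15
eef_pos: [614.7, -258.3, 44.2]
tcp_rot: [-3.139, 0.002, 0.458]
ft_force: [-1.2, 0.3, -0.8]
opening: 0.524
grip_force: 30.0
```

```bash
python3 - <<'E'
from h import *
snap('wrist','w2'); go(616.4,-258,28)
print([(np.round(m['position'],1).tolist(),round(m['confidence'],2)) for l in ('round_well','pot_mid') for m in models.mark_of('wrist',l)])
E
```

```text
need x,y,z,turn [ 0.0049 -0.0002  0.0699  0.    ] at [ 615.3 -258.6   45.5] yaw 0.4575 op 0.52 grip 30.0 t 4.2
[([616.1, -256.5, 53.1], 0.91)]
```

View pics/w2.png

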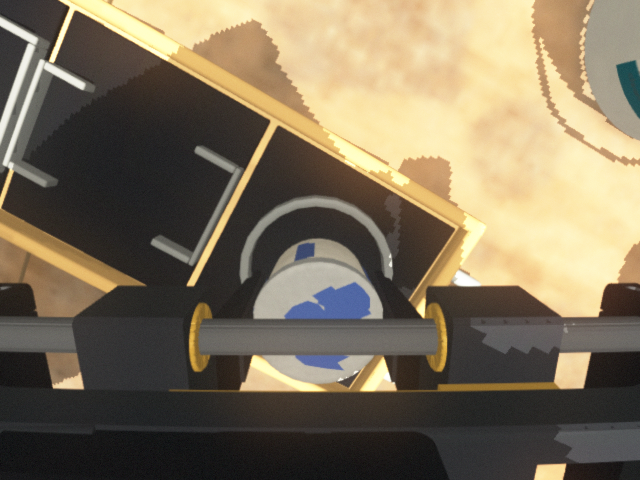

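The picture shows the pot held upright at (318, 310), inside the ring with its centre near (316, 265). Next I lower and release it.

>>> {"api": "arm_command", "payload": {
  "rows": [
    [[0.004,0,0.03],0],
    [[0,0,0.025],0],
    [[0,0,0.01],0],
    [[0,0,0],0],
    [[0,0,0],0]
  ]
}}

```text
t: 4.8
eef_pos: [617.1, -257.4, 30.4]
tcp_rot: [3.141, -0.0, 0.459]
ft_force: [-0.6, -0.8, -1.6]
opening: 0.525
grip_force: 30.0
```

>>> {"api": "arm_command", "payload": {
  "rows": [
    [[0,0,0],0],
    [[0,0,0],0],
    [[0,0,0],0],
    [[0,0,0],0],
    [[0,0,0],0]
  ],
  "claw": 1
}}

```text
t: 5.3
eef_pos: [617.1, -257.4, 30.5]
tcp_rot: [3.141, -0.0, 0.459]
ft_force: [-0.1, 0.3, -0.5]
opening: 0.887
grip_force: 0.0
```

>>> {"api": "arm_command", "payload": {
  "rows": [
    [[0,0,-0.06],0],
    [[0,0,-0.14],0],
    [[0,0,-0.14],0],
    [[0,0,-0.06],0],
    [[0,0,0],0]
  ]
}}

```text
t: 5.8
eef_pos: [617.9, -257.8, 133.3]
tcp_rot: [3.138, -0.003, 0.459]
ft_force: [-0.7, -0.5, -0.4]
opening: 1.001
grip_force: 0.0
```

```bash
python3 - <<'E'
from h import *
go(437.5,-310,13)
snap('wrist','w2b'); print([(np.round(m['position'],1).tolist(),round(m['confidence'],2)) for l in ('pot_mid','low_tub_mid') for m in models.mark_of('wrist',l)])
E
```

```text
need x,y,z,turn [-0.7395 -0.1323  0.481   0.    ] at [ 617.9 -257.8  133.3] yaw 0.4589 op 1.001 grip 0.0 t 5.8
[([618.2, -257.1, 35.0], 0.76)]
```

>>> {"api": "arm_command", "payload": {
  "rows": [
    [[-0.11,-0.02,0],0],
    [[-0.16,-0.028,0],0],
    [[-0.17,-0.03,0],0],
    [[-0.17,-0.03,0],0],
    [[-0.13,-0.024,0],0]
  ]
}}

```text
t: 6.45
eef_pos: [434.0, -309.5, 128.9]
tcp_rot: [-3.139, 0.001, 0.458]
ft_force: [0.4, -0.2, 0.4]
opening: 1.005
grip_force: 0.0
```

>>> {"api": "arm_command", "payload": {
  "rows": [
    [[0,0,0.05],0],
    [[0,0,0.05],0],
    [[0,0,0],0],
    [[0,0,0],0],
    [[0,0,0],0]
  ]
}}

```text
t: 6.95
eef_pos: [437.3, -309.4, 105.2]
tcp_rot: [-3.142, 0.0, 0.46]
ft_force: [-0.1, 0.7, -0.1]
opening: 0.997
grip_force: 0.0
```

```bash
python3 - <<'E'
from h import *
snap('wrist','w3'); go(437.5,-310,14)
print([(np.round(m['position'],1).tolist(),round(m['confidence'],2)) for m in models.mark_of('wrist','low_tub_mid')])
E
```

```text
need x,y,z,turn [0.     0.0024 0.3656 0.    ] at [ 437.2 -309.5  105.4] yaw 0.4598 op 1.0 grip 0.0 t 7.0
[([440.4, -306.2, 18.2], 0.93)]
```

View pics/w3.png

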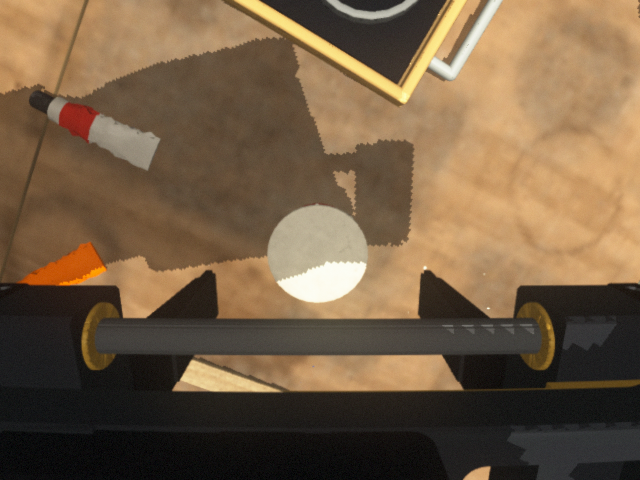

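The small tub is at (317, 253), centred between the fingers, with the short tube at (97, 128) to the left. Next I grasp the tub.

>>> {"api": "arm_command", "payload": {
  "rows": [
    [[0.006,0,0.12],0],
    [[0,0,0.12],0],
    [[0,0,0.08],0],
    [[0,0,0.046],0],
    [[0,0,0],0]
  ]
}}

```text
t: 7.55
eef_pos: [437.7, -308.7, 13.0]
tcp_rot: [-3.14, 0.001, 0.459]
ft_force: [-0.1, -0.8, -0.4]
opening: 1.001
grip_force: 0.0
```

>>> {"api": "arm_command", "payload": {
  "rows": [
    [[0,0,0],0],
    [[0,0,0],0],
    [[0,0,0],0],
    [[0,0,0],0],
    [[0,0,0],0]
  ],
  "claw": 0
}}

```text
t: 8.05
eef_pos: [438.0, -309.2, 14.3]
tcp_rot: [3.141, -0.0, 0.459]
ft_force: [-0.4, 0.8, 3.8]
opening: 0.651
grip_force: 30.0
```

>>> {"api": "arm_command", "payload": {
  "rows": [
    [[0,0,0],0],
    [[0,0,-0.04],0],
    [[0,0,-0.12],0],
    [[0,0,-0.12],0],
    [[0,0,-0.04],0]
  ]
}}

```text
t: 8.55
eef_pos: [438.6, -309.6, 96.6]
tcp_rot: [3.138, -0.001, 0.459]
ft_force: [0.5, 0.2, -2.6]
opening: 0.65
grip_force: 30.0
```

```bash
python3 - <<'E'
from h import *
go(635.5,82,25)
E
```

```text
need x,y,z,turn [ 1.3999 -1.0555  0.2864  0.    ] at [ 438.6 -309.6   96.6] yaw 0.4588 op 0.65 grip 30.0 t 8.55
```

>>> {"api": "arm_command", "payload": {
  "rows": [
    [[0.08,-0.06,0],0],
    [[0.14,-0.1055,0],0],
    [[0.155,-0.117,0],0],
    [[0.155,-0.117,0],0],
    [[0.155,-0.117,0],0]
  ]
}}

```text
t: 9.05
eef_pos: [534.6, -115.6, 93.4]
tcp_rot: [-3.141, 0.0, 0.458]
ft_force: [1.2, -1.5, -1.8]
opening: 0.649
grip_force: 30.0
```

>>> {"api": "arm_command", "payload": {
  "rows": [
    [[0.155,-0.117,0],0],
    [[0.155,-0.117,0],0],
    [[0.155,-0.117,0],0],
    [[0.15,-0.113,0],0],
    [[0.1,-0.075,0],0]
  ]
}}

```text
t: 9.55
eef_pos: [635.4, 85.5, 93.1]
tcp_rot: [-3.141, 0.0, 0.46]
ft_force: [-0.2, -0.9, -1.5]
opening: 0.651
grip_force: 30.0
```

>>> {"api": "arm_command", "payload": {
  "rows": [
    [[0,0,0],0],
    [[0,0,0.08],0],
    [[0,0,0.1],0],
    [[0,0,0.02],0],
    [[0,0,0],0]
  ]
}}

```text
t: 10.05
eef_pos: [634.2, 82.0, 43.0]
tcp_rot: [-3.141, 0.002, 0.458]
ft_force: [0.1, 0.3, -1.7]
opening: 0.651
grip_force: 30.0
```

```bash
python3 - <<'E'
from h import *
snap('wrist','w4'); go(635.5,82,25)
print([(l,np.round(m['position'],1).tolist(),round(m['confidence'],2)) for l in ('square_pocket','low_tub_mid') for m in models.mark_of('wrist',l)])
E
```

```text
need x,y,z,turn [0.0023 0.0016 0.0759 0.    ] at [634.8  82.1  44. ] yaw 0.4584 op 0.652 grip 30.0 t 10.1
[('low_tub_mid', [636.1, 83.5, 45.6], 0.81)]
```

View pics/w4.png

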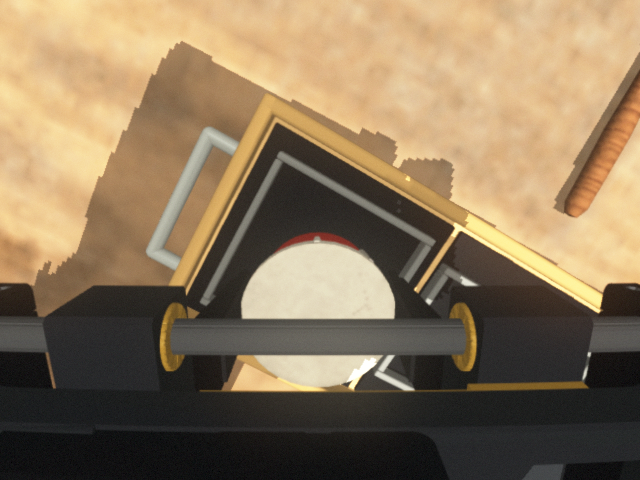

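The picture shows the tub level at (318, 310) over the square pocket. The pocket corners are visible at (283, 155) and (432, 240). Next I lower and release it.

>>> {"api": "arm_command", "payload": {
  "rows": [
    [[0.002,0.002,0.03],0],
    [[0,0,0.03],0],
    [[0,0,0.012],0],
    [[0,0,0.002],0],
    [[0,0,0],0]
  ]
}}

```text
t: 10.7
eef_pos: [635.5, 82.3, 25.2]
tcp_rot: [3.142, 0.0, 0.459]
ft_force: [-0.7, -0.0, -1.5]
opening: 0.65
grip_force: 30.0
```

>>> {"api": "arm_command", "payload": {
  "rows": [
    [[0,0,0],0],
    [[0,0,0],0],
    [[0,0,0],0],
    [[0,0,0],0],
    [[0,0,0],0]
  ],
  "claw": 1
}}

```text
t: 11.2
eef_pos: [635.6, 82.3, 25.5]
tcp_rot: [3.141, -0.0, 0.459]
ft_force: [-0.4, 0.6, 0.1]
opening: 0.983
grip_force: 0.0
```

>>> {"api": "arm_command", "payload": {
  "rows": [
    [[0,0,-0.06],0],
    [[0,0,-0.14],0],
    [[0,0,-0.14],0],
    [[0,0,-0.14],0],
    [[0,0,-0.04],0]
  ]
}}

```text
t: 11.7
eef_pos: [636.8, 82.4, 160.4]
tcp_rot: [3.139, -0.006, 0.459]
ft_force: [-0.3, 0.2, -0.9]
opening: 0.999
grip_force: 0.0
```

```bash
python3 - <<'E'
from h import *
print(world('w4',[(432,240),(207,300)],20).round(1))
go(510.5,342,12,np.radians(114.4))
E
```

```text
[[677.6  37.9  20. ]
 [594.9 130.1  20. ]]
need x,y,z,turn [ 0.0068 -1.1547  0.5938 -0.4895] at [636.8  82.4 160.4] yaw 0.4589 op 0.999 grip 0.0 t 11.7
```

>>> {"api": "arm_command", "payload": {
  "rows": [
    [[0,-0.12,0],0],
    [[0,-0.17,0],0],
    [[0,-0.18,0],0],
    [[0,-0.18,0],0],
    [[0,-0.18,0],0]
  ]
}}

```text
t: 12.2
eef_pos: [542.5, 269.6, 155.7]
tcp_rot: [3.142, 0.0, 0.458]
ft_force: [0.1, -0.1, -0.8]
opening: 0.997
grip_force: 0.0
```

>>> {"api": "arm_command", "payload": {
  "rows": [
    [[0,-0.18,0],0],
    [[0.006,-0.144,0],0],
    [[0,0,0],-0.047],
    [[0,0,0],-0.047],
    [[0,0,0],-0.047]
  ]
}}

```text
t: 12.7
eef_pos: [508.6, 342.0, 155.6]
tcp_rot: [3.142, 0.0, 0.909]
ft_force: [0.7, -1.0, -0.6]
opening: 1.0
grip_force: 0.0
```

>>> {"api": "arm_command", "payload": {
  "rows": [
    [[0,0,0],-0.047],
    [[0,0,0],-0.047],
    [[0,0,0],-0.047],
    [[0,0,0],-0.047],
    [[0,0,0],-0.047]
  ]
}}

```text
t: 13.2
eef_pos: [508.9, 341.5, 155.6]
tcp_rot: [-3.141, 0.0, 1.646]
ft_force: [-0.4, 1.4, 0.1]
opening: 0.995
grip_force: 0.0
```

>>> {"api": "arm_command", "payload": {
  "rows": [
    [[0,0,0.05],-0.047],
    [[0,0,0.05],-0.047],
    [[0,0,0],-0.02],
    [[0,0,0],0],
    [[0,0,0],0]
  ]
}}

```text
t: 13.7
eef_pos: [509.1, 341.7, 130.7]
tcp_rot: [3.141, 0.0, 1.996]
ft_force: [0.0, -0.0, 0.1]
opening: 1.001
grip_force: 0.0
```

```bash
python3 - <<'E'
from h import *
snap('wrist','w5'); go(510.5,342,12,np.radians(114.4))
print([(np.round(m['position'],1).tolist(),round(m['confidence'],2)) for m in models.mark_of('wrist','block_mid')])
E
```

```text
need x,y,z,turn [-1.100e-03  5.300e-03  4.748e-01 -1.000e-04] at [509.2 341.7 130.7] yaw 1.9962 op 1.002 grip 0.0 t 13.75
[([514.9, 343.2, 17.0], 0.74)]
```

View pics/w5.png

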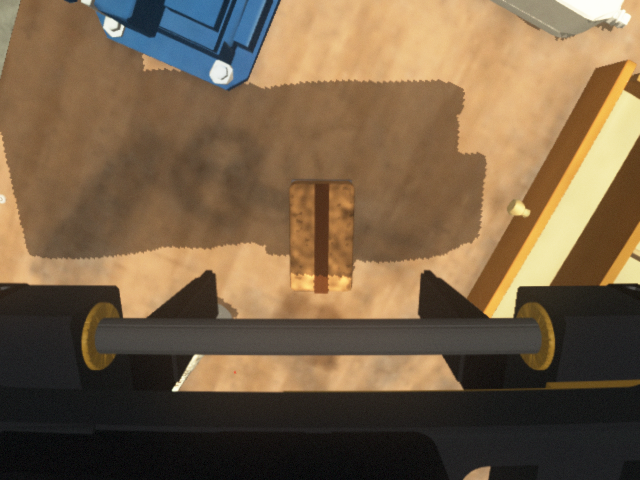

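```bash
python3 - <<'E'
from h import *
print(world('w5',[(321,185),(321,237),(321,290)],34).round(1)); w=world('w5',[(321,237),(520,208),(600,90),(500,290),(215,310),(615,120)])
s=state(); p=np.array(s['eef_pos']);a=s['tcp_rot'][2]; ty=np.array([np.sin(a),-np.cos(a)]);tx=np.array([np.cos(a),np.sin(a)])
for q in w: print(q.round(),'along tool x,y',((q-p)[:2]@tx).round(),((q-p)[:2]@ty).round())
E
```

```text
[[493.2 380.1  34. ]
 [508.4 346.7  34. ]
 [525.  310.3  34. ]]
[508. 347.  34.] along tool x,y 5.0 1.0
[629. 424.  32.] along tool x,y 26.0 143.0
[639. 517.  31.] along tool x,y 106.0 190.0
[642. 366.  41.] along tool x,y -33.0 131.0
[467. 317. 137.] along tool x,y -5.0 -48.0
[672. 512.  12.] along tool x,y 88.0 218.0
```

The block is at (321, 237), lined up between the fingers, and the drawer is clear. Next I grip it.

>>> {"api": "arm_command", "payload": {
  "rows": [
    [[0.01,0.003,0.14],0],
    [[0,0,0.14],0],
    [[0,0,0.12],0],
    [[0,0,0.07],0],
    [[0,0,0],0]
  ]
}}

```text
t: 14.3
eef_pos: [507.8, 343.7, 10.8]
tcp_rot: [-3.138, 0.0, 1.997]
ft_force: [-0.6, 0.9, -0.1]
opening: 1.003
grip_force: 0.0
```

>>> {"api": "arm_command", "payload": {
  "rows": [
    [[0,0,0],0],
    [[0,0,0],0],
    [[0,0,0],0],
    [[0,0,0],0],
    [[0,0,0],0]
  ],
  "claw": 0
}}

```text
t: 14.8
eef_pos: [508.9, 344.3, 13.4]
tcp_rot: [3.141, 0.0, 1.998]
ft_force: [-0.5, -0.4, 0.1]
opening: 0.636
grip_force: 0.0
```

>>> {"api": "arm_command", "payload": {
  "rows": [
    [[0,0,0],0],
    [[0,0,0],0],
    [[0,0,-0.06],0],
    [[0,0,-0.16],0],
    [[0,0,-0.14],0]
  ]
}}

```text
t: 15.3
eef_pos: [508.6, 344.2, 104.7]
tcp_rot: [-3.141, 0.0, 1.998]
ft_force: [0.9, -0.7, 0.3]
opening: 0.484
grip_force: 30.0
```

```bash
python3 - <<'E'
from h import *
go(629.2,-31,24,np.radians(86.8))
E
```

```text
need x,y,z,turn [-1.5657 -0.1829  0.323   0.1538] at [508.6 344.2 104.7] yaw 1.9982 op 0.484 grip 30.0 t 15.3
```

>>> {"api": "arm_command", "payload": {
  "rows": [
    [[-0.1,-0.0117,0],0],
    [[-0.16,-0.0187,0],0],
    [[-0.17,-0.0199,0],0],
    [[-0.18,-0.021,0],0],
    [[-0.18,-0.021,0],0]
  ]
}}

```text
t: 15.8
eef_pos: [570.0, 153.4, 104.0]
tcp_rot: [3.141, 0.0, 1.999]
ft_force: [0.1, 0.1, -1.2]
opening: 0.484
grip_force: 30.0
```

>>> {"api": "arm_command", "payload": {
  "rows": [
    [[-0.18,-0.021,0],0],
    [[-0.18,-0.021,0],0],
    [[-0.17,-0.02,0],0],
    [[-0.15,-0.0175,0],0],
    [[-0.096,-0.011,0],0]
  ]
}}

```text
t: 16.3
eef_pos: [630.0, -33.8, 103.9]
tcp_rot: [3.141, 0.001, 1.996]
ft_force: [-0.2, 0.5, -1.0]
opening: 0.485
grip_force: 30.0
```

>>> {"api": "arm_command", "payload": {
  "rows": [
    [[0,0,0],0.04],
    [[0,0,0.04],0.04],
    [[0,0,0.08],0.04],
    [[0,0,0.08],0.034],
    [[0,0,0],0]
  ]
}}

```text
t: 16.8
eef_pos: [628.3, -30.9, 51.6]
tcp_rot: [-3.138, -0.0, 1.513]
ft_force: [0.2, 0.5, -0.1]
opening: 0.479
grip_force: 30.0
```

```bash
python3 - <<'E'
from h import *
snap('wrist','w6'); go(629.2,-31,24,np.radians(86.8))
print([(l,np.round(m['position'],1).tolist(),round(m['confidence'],2)) for l in ('oblong_pocket','block_mid','low_tub_mid') for m in models.mark_of('wrist',l)])
E
```

```text
need x,y,z,turn [-0.0002  0.0006  0.1157  0.0006] at [629.  -30.9  52.9] yaw 1.5167 op 0.481 grip 30.0 t 16.85
[('low_tub_mid', [637.2, 83.6, 29.5], 0.79)]
```

View pics/w6.png

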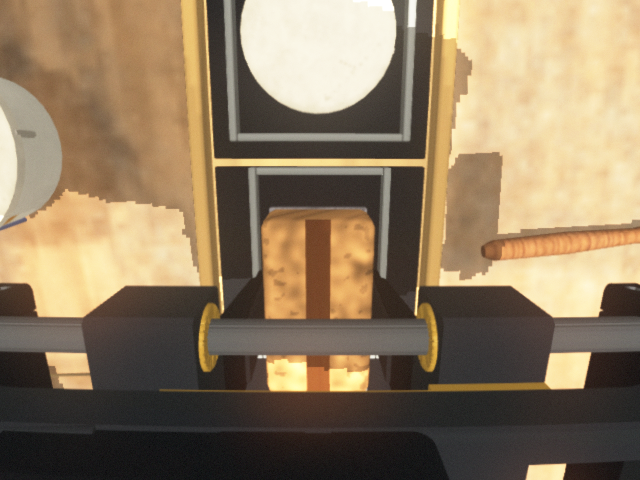

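The block is at (318, 295), square over the oblong pocket with its end wall at row 170. The tub sits centred in its pocket at (318, 40). Next I lower and release the block.

>>> {"api": "arm_command", "payload": {
  "rows": [
    [[0,0,0.04],0],
    [[0,0,0.04],0],
    [[0,0,0.025],0],
    [[0,0,0.01],0],
    [[0,0,0],0]
  ]
}}

```text
t: 17.5
eef_pos: [629.3, -31.0, 23.6]
tcp_rot: [-3.141, 0.0, 1.515]
ft_force: [1.2, 1.5, -0.6]
opening: 0.487
grip_force: 30.0
```

>>> {"api": "arm_command", "payload": {
  "rows": [
    [[0,0,0],0],
    [[0,0,0],0],
    [[0,0,0],0],
    [[0,0,0],0],
    [[0,0,0],0]
  ],
  "claw": 1
}}

```text
t: 18.0
eef_pos: [629.5, -31.0, 24.2]
tcp_rot: [3.141, 0.0, 1.514]
ft_force: [0.8, 0.1, -0.5]
opening: 0.846
grip_force: 0.0
```

>>> {"api": "arm_command", "payload": {
  "rows": [
    [[0,0,-0.06],0],
    [[0,0,-0.14],0],
    [[0,0,-0.14],0],
    [[0,0,-0.06],0],
    [[0,0,0],0]
  ]
}}

```text
t: 18.5
eef_pos: [630.6, -31.1, 127.6]
tcp_rot: [3.136, 0.001, 1.514]
ft_force: [0.2, -0.2, 0.1]
opening: 0.998
grip_force: 0.0
```

```bash
python3 - <<'E'
from h import *
go(442,-133,4,np.radians(87))
E
```

```text
need x,y,z,turn [-0.4493 -0.7301  0.4944 -0.0013] at [630.6 -31.1 127.6] yaw 1.5145 op 0.998 grip 0.0 t 18.5
```

>>> {"api": "arm_command", "payload": {
  "rows": [
    [[-0.07,-0.114,0],0],
    [[-0.1,-0.162,0],0],
    [[-0.1,-0.162,0],0],
    [[-0.1,-0.162,0],0],
    [[-0.079,-0.13,0],0]
  ]
}}

```text
t: 19.0
eef_pos: [438.3, -133.1, 123.7]
tcp_rot: [-3.14, -0.0, 1.514]
ft_force: [0.5, -0.5, 0.4]
opening: 0.997
grip_force: 0.0
```

>>> {"api": "arm_command", "payload": {
  "rows": [
    [[0,0,0],0],
    [[0,0,0],0],
    [[0,0,0],0],
    [[0,0,0],0],
    [[0,0,0],0]
  ]
}}

```text
t: 19.5
eef_pos: [441.4, -132.3, 123.9]
tcp_rot: [-3.141, -0.0, 1.515]
ft_force: [0.4, -0.5, 1.4]
opening: 0.998
grip_force: 0.0
```

```bash
python3 - <<'E'
from h import *
snap('wrist','w7'); go(442,-133,4,np.radians(87))
print([(l,np.round(m['position'],1).tolist(),round(m['confidence'],2)) for l in ('short_tube_mid',) for m in models.mark_of('wrist',l)])
E
```

```text
need x,y,z,turn [-0.0024  0.003   0.4796 -0.001 ] at [ 441.3 -132.4  123.9] yaw 1.5154 op 0.998 grip 0.0 t 19.55
[('short_tube_mid', [322.4, -139.9, 6.5], 0.98), ('short_tube_mid', [443.0, -136.0, 11.5], 0.61)]
```

View pics/w7.png

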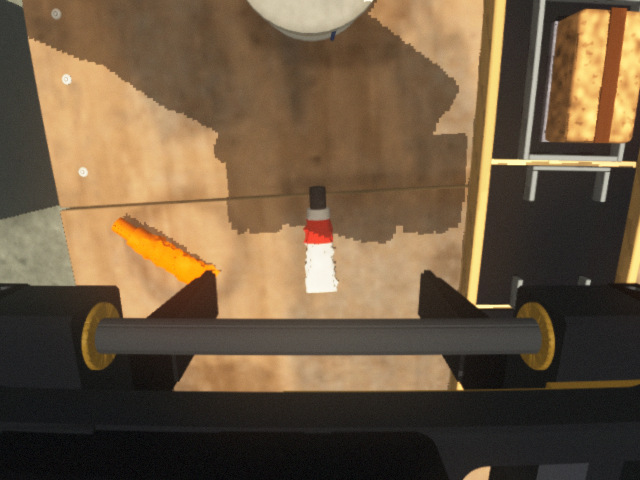

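The short tube runs from its cap at (317, 187) to its tail at (321, 292). The near end of the orange look-alike is at (213, 272).

```bash
python3 - <<'E'
from h import *
print(world('w7',[(317.5,187),(321,292),(305,285),(337,285),(215,271),(472,250)],9).round(1))
E
```

```text
[[ 442.   -94.6    9. ]
 [ 440.1 -176.8    9. ]
 [ 428.  -170.3    9. ]
 [ 452.9 -171.7    9. ]
 [ 358.8 -155.     9. ]
 [ 558.  -149.2    9. ]]
```

>>> {"api": "arm_command", "payload": {
  "rows": [
    [[-0.014,0,0.14],0],
    [[0,0,0.14],0],
    [[0,0,0.12],0],
    [[0,0,0.06],0],
    [[0,0,0.022],0]
  ],
  "claw": 0.7
}}

```text
t: 20.1
eef_pos: [440.3, -135.9, 2.1]
tcp_rot: [-3.139, -0.001, 1.515]
ft_force: [0.9, -0.6, 0.5]
opening: 0.709
grip_force: 0.0
```

>>> {"api": "arm_command", "payload": {
  "rows": [
    [[0,0,0],0],
    [[0,0,0],0],
    [[0,0,0],0],
    [[0,0,0],0],
    [[0,0,0],0]
  ],
  "claw": 0
}}

```text
t: 20.6
eef_pos: [440.9, -136.4, 4.1]
tcp_rot: [3.141, 0.0, 1.514]
ft_force: [-0.1, -0.1, -0.5]
opening: 0.338
grip_force: 0.0
```

>>> {"api": "arm_command", "payload": {
  "rows": [
    [[0,0,0],0],
    [[0,0,0],0],
    [[0,0,-0.06],0],
    [[0,0,-0.14],0],
    [[0,0,-0.1],0]
  ]
}}

```text
t: 21.1
eef_pos: [440.6, -136.2, 79.9]
tcp_rot: [-3.141, -0.0, 1.514]
ft_force: [-0.5, 0.5, 0.2]
opening: 0.279
grip_force: 29.6
```

```bash
python3 - <<'E'
from h import *
go(622.8,-145,13.5,np.radians(87))
E
```

```text
need x,y,z,turn [ 0.0061  0.7296  0.2654 -0.0013] at [ 440.6 -136.2   79.9] yaw 1.5143 op 0.279 grip 29.6 t 21.1
```

>>> {"api": "arm_command", "payload": {
  "rows": [
    [[0.006,0.11,0],0],
    [[0,0.16,0],0],
    [[0,0.17,0],0],
    [[0,0.17,0],0],
    [[0,0.12,0],0]
  ]
}}

```text
t: 21.6
eef_pos: [625.2, -145.0, 78.5]
tcp_rot: [3.141, 0.0, 1.515]
ft_force: [0.3, 0.3, -0.3]
opening: 0.275
grip_force: 29.6
```

>>> {"api": "arm_command", "payload": {
  "rows": [
    [[0,0,0],0],
    [[0,0,0.06],0],
    [[0,0,0.06],0],
    [[0,0,0.02],0],
    [[0,0,0],0]
  ]
}}

```text
t: 22.1
eef_pos: [621.8, -144.9, 42.3]
tcp_rot: [-3.139, -0.001, 1.514]
ft_force: [-0.4, 0.7, 0.1]
opening: 0.278
grip_force: 29.6
```

```bash
python3 - <<'E'
from h import *
snap('wrist','w8'); go(622.8,-145,13.5,np.radians(87))
print([(l,np.round(m['position'],1).tolist(),round(m['confidence'],2)) for l in ('short_tube_mid','tube_cradle','block_mid') for m in models.mark_of('wrist',l)])
E
```

```text
need x,y,z,turn [ 0.0004  0.0016  0.1184 -0.0014] at [ 622.4 -145.1   43.1] yaw 1.5141 op 0.275 grip 29.6 t 22.15
[('short_tube_mid', [618.2, -145.6, 50.5], 0.66), ('block_mid', [632.7, -32.2, 29.9], 0.83)]
```

View pics/w8.png

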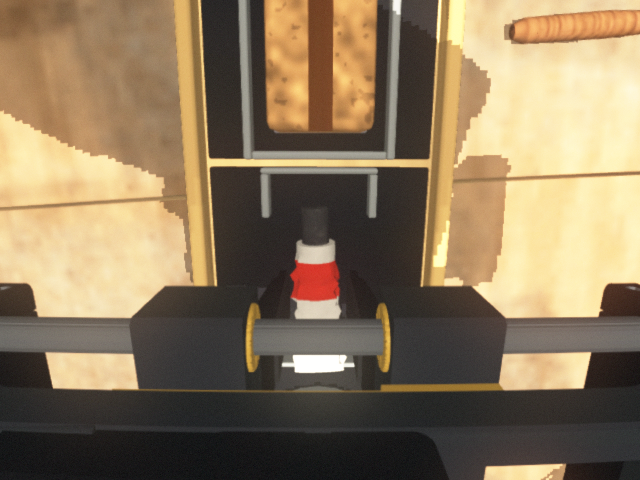

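The tube is held straight, at (316, 290), along the centre line of the cradle, whose walls are at columns 265 and 372. The block lies flat in its pocket. Next I lower and open partly so the fingers don't reach the rim.

>>> {"api": "arm_command", "payload": {
  "rows": [
    [[0,0.002,0.04],0],
    [[0,0,0.04],0],
    [[0,0,0.026],0],
    [[0,0,0.01],0],
    [[0,0,0],0]
  ]
}}

```text
t: 22.8
eef_pos: [623.3, -145.0, 14.3]
tcp_rot: [-3.141, -0.0, 1.514]
ft_force: [-0.1, 0.4, -0.3]
opening: 0.279
grip_force: 29.7
```

>>> {"api": "arm_command", "payload": {
  "rows": [
    [[0,0,0],0],
    [[0,0,0],0],
    [[0,0,0],0],
    [[0,0,0],0],
    [[0,0,0],0]
  ],
  "claw": 0.6
}}

```text
t: 23.3
eef_pos: [623.5, -145.1, 14.7]
tcp_rot: [3.141, 0.0, 1.514]
ft_force: [0.3, -0.0, 0.2]
opening: 0.589
grip_force: 0.0
```

>>> {"api": "arm_command", "payload": {
  "rows": [
    [[0,0,-0.04],0],
    [[0,0,-0.12],0],
    [[0,0,-0.16],0],
    [[0,0,-0.16],0],
    [[0,0,-0.12],0]
  ]
}}

```text
t: 23.8
eef_pos: [623.8, -145.2, 168.0]
tcp_rot: [3.139, 0.001, 1.514]
ft_force: [0.4, -0.2, -0.4]
opening: 0.599
grip_force: 0.0
```

>>> {"api": "arm_command", "payload": {
  "rows": [
    [[-0.1,0,-0.1],0],
    [[-0.16,-0.1,-0.1],0],
    [[-0.16,-0.1,0],0],
    [[-0.16,-0.1,0],0],
    [[-0.1,-0.05,0],0]
  ]
}}

```text
t: 24.3
eef_pos: [526.3, -309.5, 214.3]
tcp_rot: [3.141, 0.001, 1.513]
ft_force: [0.6, 0.1, -0.6]
opening: 0.601
grip_force: 0.0
```

```bash
python3 - <<'E'
from h import *
snap('top','top9'); snap('wrist','w9'); im=cv2.imread('pics/top9.png')
cv2.imwrite('pics/c9.png',np.vstack([cv2.resize(im[140:230,230:440],None,fx=3.5,fy=3.5,interpolation=cv2.INTER_CUBIC)]))
for l in ['pot_mid','low_tub_mid','short_tube_mid','block_mid']:
    for c in ('top','wrist'): print(l,c,[(np.round(m['position']).tolist(),round(m['confidence'],2)) for m in models.mark_of(c,l)])
go(0,0)
E
```

```text
pot_mid top [([612.0, -259.0, 35.0], 0.86), ([404.0, -478.0, 27.0], 0.82)]
pot_mid wrist [([616.0, -257.0, 35.0], 0.57)]
low_tub_mid top [([638.0, 80.0, 27.0], 0.67)]
low_tub_mid wrist []
short_tube_mid top [([638.0, 81.0, 30.0], 0.57)]
short_tube_mid wrist [([621.0, -146.0, 19.0], 0.59), ([320.0, -141.0, 10.0], 0.58)]
block_mid top [([629.0, -28.0, 26.0], 0.71)]
block_mid wrist []
need x,y,z,turn [ 1.1081 -2.1794 -0.      0.    ] at [ 528.8 -306.6  213.1] yaw 1.5157 op 0.604 grip 0.0 t 24.8
```

View pics/c9.png

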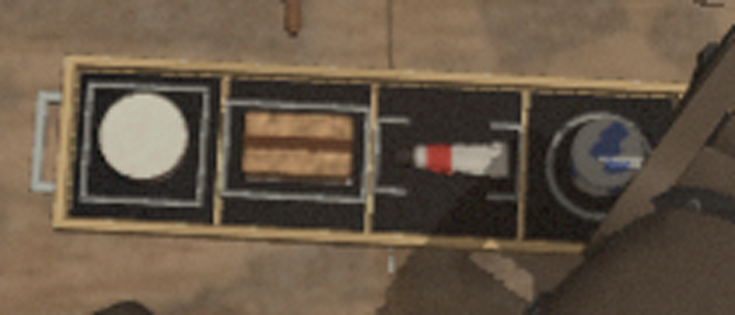

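View pics/w9.png

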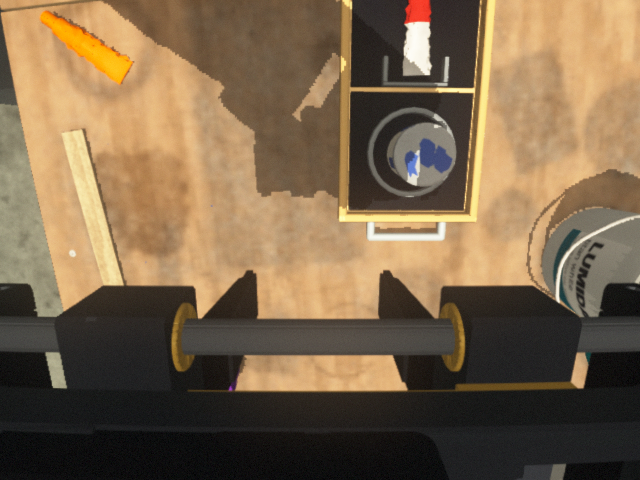

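All four parts sit inside their inserts: the tub, block and tube show in the top crop, and the pot is in its ring in the wrist view at (422, 153). The wide and long tubs were never approached, and the arm is clear, so I'm handing it in.

```bash
python3 -c "
from h import *
print(env.job_done())"
```

```text
the job is handed in; nothing more can be done
None
```

The tray is packed and handed in at about 25 s: pot in the round well, small tub in the square pocket, block in the oblong pocket and short tube in the cradle. All four looked seated and centred in the last pictures. The hand-in returned no verdict.

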